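# Caliper a porcelain test tile and hold it in the light bench

## Task

Check the porcelain test tile for translucency: slide the caliper's jaw shut by its thumb lug, gently, until both jaws bear on the tile, then draw the jaw back well clear of it. Lift the tile out with the fingers on its two bare narrow side edges only, never on the glazed faces, and hold it upright in the light bench midway between lamp and meter head, faces square to the beam, with the beam passing through the middle of the glaze's width below the fingers, and the tile touching neither lamp nor meter. Finish while still holding it there, and leave the bowl, jar and plaster mould alone.

Things in the scene. Friction and masses are not known exactly. Their poses are not given: they have to be found in the camera images.
- caliper: Bench caliper lying flat in a fixed cast-iron cradle; plate 100 x 235 mm, 10 mm thick. Origin: centre of the plate's underside, on the bench. Its steel beam (16 mm wide, top 49 mm above the bench) runs along this body's y at x = +28 mm, so about 20 mm beside the tile's edge. The sliding jaw is on the fixed jaw's +y side and closes towards -y.
- anvil: The caliper's fixed jaw: a flat steel bar from the beam out to x = -30 mm, 44.5 to 49.5 mm above the bench; the sliding jaw is its mirror image. Origin: under its face, at the caliper's x = 0, y = -65 mm, bench height; axes as the caliper's. Below the jaws the tile's rest: a groove 8.5 mm wide, 20 mm deep, open at its ends, in a block 30 mm high, where the tile can lean up to 6 degrees.
- jaw (a joint): The caliper's reading: gap between the two jaw faces in m, 0 shut, 0.05 fully open, growing as the sliding jaw moves along the caliper's +y. It slides with about 0.8 N of friction and stays where it is left. Shut on the tile it reads 0.0065.
- thumb (a joint): How far the sprung thumb lug is pushed towards the fixed jaw relative to the slider, m: 0 at rest, 0.008 at its stop, spring 0.6 N per mm; pulled the other way the lug carries the slider directly. Once the jaws bear on the tile, pushing the lug 5 to 6 mm further presses them on it with 2 to 3 N.
- thumb_grip (a point): On the centre line of the thumb lug, 77 mm above the bench: an upright ribbed black lug 20 mm (caliper x) by 12 mm (caliper y), from 51 to 86 mm above the bench, at the slider's tail, 84 mm behind the sliding jaw's face. The display box in front of it ends 20 mm from the centre line, its top 57 mm above the bench; the slider under the lug is 51 mm high. Pinch it across its 12 mm, or push it.
- tile_mid (a point): Centre, half-way up, of the loose porcelain test tile (about 60 g): a flat upright bar 40 mm wide (x), 6.5 mm thick (y), 100 mm high (z). It stands loosely in a grooved rest on the plate, between the open jaws; its underside is 50 mm below this point, 10 mm above the bench. Side edges (x = +-20 mm), a 6 mm margin beside them and the lowest 24 mm are bare; the broad faces (+y, -y) carry the glaze.
- glaze: The tile's glazed panel, the same on both broad faces: 28 mm wide, 70 mm high. Origin: the spot to be lit, on the tile's centre plane, 42 mm above its underside (8 mm below tile_mid); the panel runs from 18 mm below to 52 mm above it. x along the tile's width, y normal to the glazed faces, z up the tile.
- rig: Light bench, fixed: base 60 x 250 mm, rail along this body's y, riders up to 42 mm above the bench. A cylindrical lamp head at -y and the light meter's round sensor head at +y face each other across a 70 mm gap; heads 46 to 51 mm across, tops up to 156 mm above the bench (nose tubes beside the gap 147 mm). Origin: centre of its underside.
- light_mid (a point): Mid-point of the light path: on the axis from lamp to sensor, 130 mm above the bench, 35 mm from the lamp's lens and 35 mm from the sensor's window. y runs along the beam, x across it, z up.
- bowl: Bystander: small unglazed bowl, 90 mm across, 42 mm high; origin centre of its underside.
- jar: Bystander: clear jar with white cap, 56 mm across, 65 mm high; origin centre of its underside.
- mould: Bystander: two-part plaster mould, 75 x 55 x 47 mm; origin centre of its underside.
Things that resemble listed ones, but are neither listed nor needed, are in the scene too. Leave any blue or orange look-alike of the part that bears tile_mid alone.

How it is judged:
On the way, in this order (a step that is already met when the one before it is completed fails the run):
1. both caliper jaws bear on the tile, pushed through the sprung thumb lug (contact force between jaw and tile above 1.2 N and contact force between anvil and tile above 1 N and value of joint thumb above 0.001 m), for 0.2 s.
2. the sliding jaw is drawn back clear, the tile still standing (value of joint jaw above 0.012 m and contact force between jaw and tile below 0.02 N and angle between glaze's own z axis and vertical below 0.2 rad), for 0.2 s.
3. the tile is lifted out in the fingers (contact force between the fingers and tile above 1 N and z of tile_mid in the frame of caliper above 0.1 m and contact force between caliper and tile below 0.02 N), for 0.1 s.
At the end, for the whole second after the job is handed in: Tile held in the fingers, its spot on the beam axis: within 7 mm sideways, from 25 mm below to 10 mm above it, within 15 mm of midway lamp to sensor; square to the beam and upright within 8 degrees, still, touching neither lamp nor meter; caliper open beyond 12 mm (x of glaze in the frame of light_mid between -0.007 and 0.007 m and z of glaze in the frame of light_mid between -0.025 and 0.01 m and y of glaze in the frame of light_mid between -0.015 and 0.015 m and angle between the y axis of glaze and the y axis of light_mid, either way round below 0.14 rad and angle between glaze's own z axis and vertical below 0.14 rad and contact force between the fingers and tile above 1 N and contact force between tile and rig below 0.05 N and value of joint jaw above 0.012 m and linear speed of glaze below 0.02 m/s); the arm keeps its last pose, push and grip.
It fails at once if the fingers touch the glazed faces (contact force between the fingers and glaze above 0.5 N).
It fails at once if the tile is squeezed hard in the caliper (contact force between jaw and tile above 20 N).
It fails at once if the tile is toppled (angle between glaze's own z axis and vertical above 0.5 rad).
It fails at once if the tile strikes the lamp, the meter or their bench (contact force between tile and rig above 2 N).
It fails at once if a bystander is disturbed (distance of any of bowl, jar, mould from where it was at the start of the episode above 0.02 m).
It also fails if it takes over 56 s, if anything falls off the work surface, if the arm or the gripper's body presses on something with over 40 N, if the wrist force passes 120 N, or if a joint passes its speed limit or range.

## Robot

A 6-joint arm with a two-finger parallel gripper is mounted at the origin on the work surface. World frame = base frame: x ahead of the robot, y to its left, z up, the work surface at z = 0. Lengths are in m, angles in rad, forces in N, time in s.
With the tool pointing down it reaches from about 0.375 to 0.9 m from the base axis. Payload 3.1 kg.
Tool frame: the origin (TCP) lies midway between the tips of the shut fingers; the grasp point (between the pads) lies 19 mm behind it; z points along the fingers, y is the line along which they close (so a half turn about z gives the same grasp; the last joint's range is limited). The gripper opens to 85 mm and grips with 20 to 120 N. Pads are 22 mm wide; open, the fingers measure 114 mm over their backs; the gripper's body (76 mm by 85 mm) begins 54 mm behind the grasp point. The pads swing forward as they close: fully open they stand 13 mm farther back than shut.
Start: joints at [-1.385, 0.527, 1.433, -0, 1.181, -0.178], TCP at [0.222, -0.584, 0.231] pointing down, gripper open.
Joint ranges: [-3.08, 3.08], [-0.75, 2.2], [0.22, 2.44], [-1.43, 4.57], [0, 2.65], [-2.85, 2.85]. Speed limits (rad/s): [2.79, 2.79, 3.14, 3.14, 3.14, 3.14].

## Interface

Orientations are given as a unit quaternion [x, y, z, w].
In Python, from station import manip gives the robot as it stands.
- The arm moves only by the tool step_arm, never from a script. Its argument "targets" is text: rows parted by semicolons, each of 4 numbers parted by spaces: the shift along the tool's x, y, z in mm, then the turn about the tool's z in degrees. A call has 1 to 12 rows; each row is the pose to reach, as a shift and turn from the pose commanded when the call began, along the tool's axes at that moment; what a row does not reach only later rows make up. A row lasts 1/10 s, in which the tool goes at most 50 mm and 8.59 degrees, less where a joint would pass 70% of its speed; a pose out of reach is approached as far as the arm can. A call with a gripper value outside its range is refused whole. "gripper" is the closure, from 0 (fully open) to 1 (shut), set as the call begins (left out, the last holds). The fingers move at their own pace and stop on an object; "squeeze" is the grip in N (left out, the last holds). Time passes only in rows, so rows that repeat a pose let the fingers close. It gives the time, the measured TCP pose, the force, the opening and the grip force at its end, in the units of the state.
- manip.sense(): the state, without advancing time (a new reading comes with each control period).
- manip.snapshot(name): name is "scene" or "top" or "wrist"; returns the picture (384x512x3 uint8, red, green, blue); there is no depth.
- manip.get_calibration(name): a dict with "fov_y" (degrees; the focal length in pixels is half the picture's height over the tangent of half this angle, whatever the lens; pixels are square), "cx", "cy" (the principal point, pixels), "k1" (the pictures are not rectified: a ray, as slopes to the right and down, at radius r is drawn at 1 + k1 r^2 times it, then the intrinsics apply), "extrinsics" (4x4, takes a point from camera to world coordinates); the wrist camera has in their place "tool_from_camera" (4x4, takes a point from camera to tool coordinates, whose origin is the TCP and whose axes are the flange's). Camera axes: x right, y down, z forward; pixel columns grow to the right and rows downward; lengths in m; the calibration is good to about 2 mm. A picture is of the moment at which its call begins: read the wrist's pose just before it. get_calibration takes no time and is no camera call.
- manip.sign_off(): hands the job in; it is judged then, once.
Trained networks look in the newest picture that a camera, given by its name, has taken for a name from the list of things; names that differ only in an ending like _2 or _b are one class to them, and where a whole thing is asked for, a point or a joint stands for the part that bears it (a point fixed in the world has none). Each returns a list of dicts, best first, with "p" (0 to 1); they miss things now and then, are a little off and sometimes report something else, mostly with a low value. They report only what shows in the picture. A call takes as long as a camera call. They do not tell look-alikes from the thing itself.
- manip.recognise(camera, query): "position" ([column, row] in pixels, amid what is visible of it).
- manip.masks_of(camera, query): "pixels" (384x512 bool, what is visible of it) and "position" ([column, row] in pixels, amid what is visible of it).
- manip.mark_of(camera, query): "position" ([column, row] in pixels: a listed point, or the origin of a listed thing).
The state is a dict: "t": time; "q": joint angles; "qd": joint speeds; "tau": joint torques, N m; "tcp_pos": TCP position; "tool_rot": TCP orientation; "force": force on the tool from outside, world axes, zero at the start; "ft_torque": the same for the moment, N m; "finger_gap": opening from 0.0 (shut) to 1.0 (fully open); "gripper_force": force on a finger pad.
Only numpy, scipy, OpenCV 4.12 (cv2) and the standard library are available. Lean on these libraries where they do the work, as an engineer would, in place of code of your own. Each camera call takes 0.05 s, during which the arm holds its last target. There are 200 camera calls.

## Working session

There is one attempt and no reset: what is moved stays moved. The work goes in short steps, Python scripts to look and compute and a tool call to move; the robot and the scene stay as the last step left them, time stands still between calls to the robot, and variables do not carry over. Pictures are saved under pics/ and viewed, at most 10 in all, crops included, and the job is handed in when it is done.

Besides the shell and the picture viewer there is one more tool, called after "Request:" as name(argument=value, ...), one argument or row to a line, values as JSON. step_arm: Moves the arm, as the interface text tells. Its arguments: {"type":"object","properties":{"targets":{"type":"string"},"gripper":{"type":"number"},"squeeze":{"type":"number"}},"required":["targets"]}

```bash
mkdir -p pics; cat > h.py <<'E'
import numpy as np, cv2
from station import manip
from scipy.spatial.transform import Rotation as R
def cal(n):
    c=manip.get_calibration(n); f=192/np.tan(np.radians(c["fov_y"])/2)
    if n=="wrist":
        s=manip.sense(); T=np.eye(4); T[:3,:3]=R.from_quat(s["tool_rot"]).as_matrix(); T[:3,3]=s["tcp_pos"]
        T=T@np.array(c["tool_from_camera"])
    else: T=np.array(c["extrinsics"])
    return f,c["cx"],c["cy"],c["k1"],T
def ray(C,p):
    f,cx,cy,k,T=C; d=np.array([(p[0]-cx)/f,(p[1]-cy)/f]); u=d.copy()
    for _ in range(20): u=d/(1+k*(u@u))
    v=T[:3,:3]@np.array([u[0],u[1],1]); return T[:3,3],v/np.linalg.norm(v)
def at_z(C,p,z):
    o,v=ray(C,p); return o+v*(z-o[2])/v[2]
def proj(C,P):
    f,cx,cy,k,T=C; q=T[:3,:3].T@(np.array(P)-T[:3,3]); u=q[:2]/q[2]; u=u*(1+k*(u@u)); return np.array([f*u[0]+cx,f*u[1]+cy])
def tri(rs):
    A=np.zeros((3,3));b=np.zeros(3)
    for o,v in rs:
        M=np.eye(3)-np.outer(v,v);A+=M;b+=M@o
    return np.linalg.solve(A,b)
def save(n,f,crop=None,s=1):
    im=manip.snapshot(n)
    if crop: im=im[crop[1]:crop[3],crop[0]:crop[2]]
    cv2.imwrite("pics/"+f,cv2.resize(im[:,:,::-1],None,fx=s,fy=s,interpolation=cv2.INTER_CUBIC))
E
python3 - <<'E'
from h import *
ims=[]
for n in ["scene","top"]:
    im=manip.snapshot(n); ims.append(im)
    C=cal(n)
    for q in ["caliper","anvil","tile_mid","glaze","thumb_grip","light_mid","rig"]:
        for d in manip.mark_of(n,q)[:4]: print(n,q,np.round(d["position"]),round(d["p"],2))
cv2.imwrite("pics/a.png",cv2.resize(np.vstack(ims)[:,:,::-1],(400,600),interpolation=cv2.INTER_AREA)) if 0 else None
cv2.imwrite("pics/s.png",ims[0][:,:,::-1]);cv2.imwrite("pics/t.png",ims[1][:,:,::-1])
print(manip.sense())
E
```

```text
scene caliper [363. 258.] 0.65
scene anvil [339. 240.] 0.63
scene anvil [349. 216.] 0.46
scene tile_mid [350. 215.] 0.92
scene tile_mid [350. 184.] 0.72
scene tile_mid [298. 195.] 0.67
scene tile_mid [321. 180.] 0.6
scene glaze [297. 202.] 0.58
scene glaze [316. 181.] 0.55
scene glaze [350. 188.] 0.53
scene glaze [347. 216.] 0.5
scene thumb_grip [398. 256.] 0.48
scene thumb_grip [216. 277.] 0.44
scene thumb_grip [365. 258.] 0.18
scene light_mid [190. 134.] 0.92
scene rig [194. 172.] 0.8
scene rig [192. 134.] 0.25
top caliper [171. 216.] 0.75
top caliper [189. 216.] 0.75
top anvil [189. 218.] 0.66
top tile_mid [204. 262.] 0.72
top tile_mid [182. 222.] 0.62
top tile_mid [230. 214.] 0.59
top tile_mid [175. 271.] 0.5
top glaze [201. 264.] 0.56
top glaze [184. 222.] 0.53
top glaze [173. 274.] 0.5
top glaze [234. 219.] 0.42
top thumb_grip [136. 198.] 0.38
top light_mid [343. 191.] 0.88
top rig [336. 202.] 0.91
{'t': 0.8, 'q': array([-1.38548037e+00,  5.27441424e-01,  1.43271029e+00, -5.45783613e-07,
        1.18142548e+00, -1.78475987e-01]), 'qd': array([ 0.00142838, -0.00089351,  0.00027001, -0.00063845, -0.00088595,
       -0.00108211]), 'tau': array([-1.26744493e-03, -4.42259824e+01, -1.78411889e+01, -3.22300875e-04,
        5.99411724e-04, -7.87847313e-06]), 'tcp_pos': array([ 0.22242305, -0.5840475 ,  0.23134314]), 'tool_rot': array([ 9.83502471e-01,  1.80894692e-01, -2.26026359e-07,  7.73136207e-06]), 'force': array([ 0.07558639,  0.18194224, -0.95312352]), 'ft_torque': array([ 0.12168901, -0.02350978, -0.01366967]), 'gripper_force': 0.0, 'finger_gap': 1.001385376685873}
```

View pics/s.png

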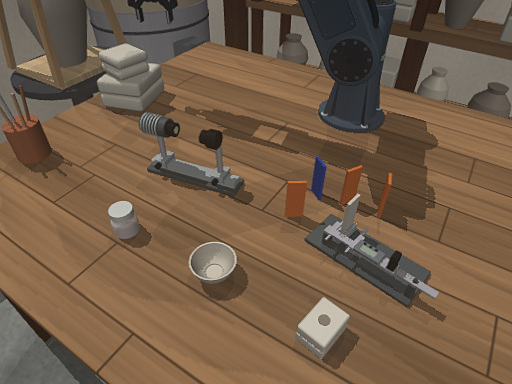

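View pics/t.png

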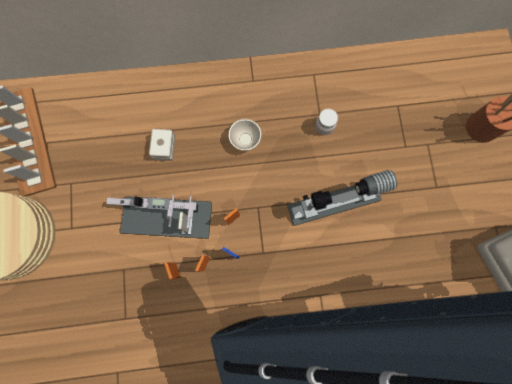

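The scene picture shows the caliper at about (365,258) with a white tile standing in it at (350,213). The light bench is at (192,165), with bowl (213,262), jar (123,220) and mould (323,327).

Candidates for the tile, in scene pixels:
- White bar at (350,213), between the caliper's jaws.
- Orange bars at (296,199), (351,186) and (385,195).
- Blue bar at (318,178).

The white one fits, because it stands in the caliper's rest and the blue and orange ones are look-alikes. I'll confirm that in a crop.

```bash
python3 - <<'E'
from h import *
a=cv2.imread("pics/s.png")[170:310,290:450]; b=cv2.imread("pics/t.png")[170:290,95:255]
cv2.imwrite("pics/c.png",np.vstack([cv2.resize(a,(320,280),interpolation=cv2.INTER_CUBIC),cv2.resize(b,(320,240),interpolation=cv2.INTER_CUBIC)]))
S=cal("scene");T=cal("top")
print("tile",tri([ray(S,(350,215)),ray(T,(182,222))]))
print("light",tri([ray(S,(190,134)),ray(T,(343,191))]))
print("thumb",at_z(S,(398,256),.077),at_z(T,(136,198),.077))
m=manip.masks_of("top","caliper")
for d in m[:2]:
    p=d["pixels"]; ys,xs=np.nonzero(p); print(d["p"],p.sum(),cv2.minAreaRect(np.c_[xs,ys].astype(np.float32)))
for c in [(121,205),(121,235),(211,238),(212,202)]: print("plate corner",at_z(T,c,.01))
for c in [(289,208),(294,222),(381,200)]: print("rig corner",at_z(T,c,.005))
print(T[4],T[0])
E
```

```text
tile [0.49702067 0.18283773 0.06685987]
light [ 0.51646027 -0.21442269  0.12924608]
thumb [0.55742413 0.29499895 0.077     ] [0.56909647 0.29164177 0.077     ]
0.6 3129 ((158.74021911621094, 216.04867553710938), (103.49993896484375, 38.259403228759766), 3.7640342712402344)
plate corner [0.5697343 0.3523837 0.01     ]
plate corner [0.48940465 0.35559256 0.01      ]
plate corner [0.4540988  0.12146283 0.01      ]
plate corner [0.5502046  0.11037954 0.01      ]
rig corner [ 0.51113184 -0.09439068  0.005     ]
rig corner [ 0.4718647 -0.1028573  0.005    ]
rig corner [ 0.50479334 -0.34457859  0.005     ]
[[-1.14056065e-01 -9.73564340e-01  1.97898180e-01  3.50584013e-01]
 [-9.93467932e-01  1.11055537e-01 -2.62323363e-02 -2.88022597e-04]
 [ 3.56117837e-03 -1.99597453e-01 -9.79871509e-01  1.03924895e+00]
 [ 0.00000000e+00  0.00000000e+00  0.00000000e+00  1.00000000e+00]] 387.2384770299475
```

View pics/c.png

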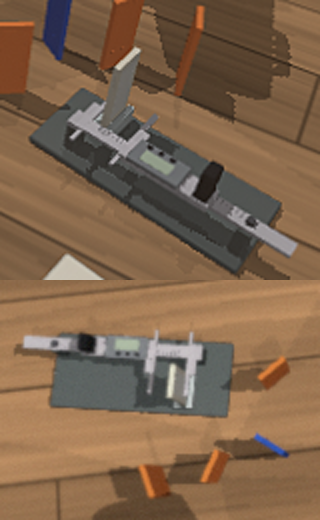

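The crop confirms it: the white bar stands in the rest between the jaws, and the orange and blue bars stand apart on the bench. The caliper's beam side faces world +x and its +y points to world +y. I'll move towards the light bench first and look at it with the wrist camera.

Request:
step_arm(
  targets="330 -260 -90 -60; 330 -260 -90 -60; 330 -260 -90 -60; 330 -260 -90 -60; 330 -260 -90 -60; 330 -260 -90 -60; 330 -260 -90 -60; 330 -260 -90 -60; 330 -260 -90 -60; 330 -260 -90 -60; 330 -260 -90 -60",
)

```text
t: 1.95
tcp_pos: [0.4384, -0.2234, 0.3215]
tool_rot: [0.761, 0.649, -0.0, 0.0]
force: [-0.8, -0.4, -0.2]
finger_gap: 1.0
gripper_force: 0.0
```

```bash
python3 - <<'E'
from h import *
s=manip.sense();print(s["t"],s["tcp_pos"],s["tool_rot"],s["q"])
print(manip.get_calibration("wrist"))
C=cal("wrist"); save("wrist","w1.png")
for q in ["light_mid","rig","tile_mid"]:
    for d in manip.mark_of("wrist",q)[:3]: print(q,d["position"],d["p"],at_z(C,d["position"],.13 if q=="light_mid" else 0))
E
```

```text
1.95 [ 0.43844652 -0.22343226  0.32151804] [ 7.60672878e-01  6.49135181e-01 -2.87873863e-04  4.54210810e-04] [-6.98377885e-01  2.40819277e-01  1.63661453e+00 -7.53234368e-04
  1.26335811e+00 -5.40248094e-01]
{'fov_y': 68.01593403223534, 'cx': 249.35978289836626, 'cy': 189.21980758641274, 'k1': -0.01733595869141259, 'tool_from_camera': array([[ 1.19393640e-03, -9.58299601e-01, -2.85762926e-01,
         7.29359739e-02],
       [ 9.99997744e-01,  1.64623372e-03, -1.34255137e-03,
         3.22845400e-05],
       [ 1.75699901e-03, -2.85760679e-01,  9.58299404e-01,
        -1.43177589e-01],
       [ 0.00000000e+00,  0.00000000e+00,  0.00000000e+00,
         1.00000000e+00]])}
light_mid [313.7, 151.9] 0.63 [ 0.51613068 -0.21646503  0.13      ]
rig [298.2, 138.2] 0.85 [ 0.51911122 -0.21566907  0.        ]
```

View pics/w1.png

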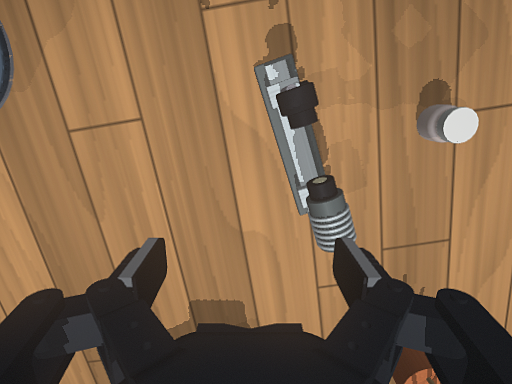

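The wrist picture shows the light bench with the sensor head at (300,103), the lamp at (332,215) and the base's left edge running (255,68) to (300,213). The jar is clear at (455,123). Next I'll get the bench's yaw and move to the caliper.

```bash
python3 - <<'E'
from h import *
C=cal("wrist")
for z in (0,.01,.02):
    a=at_z(C,(255,68),z);b=at_z(C,(300,213),z);d=(a-b)[:2];print("edge",z,np.degrees(np.arctan2(-d[0],d[1])),np.linalg.norm(d))
a=at_z(C,(299,104),.13);b=at_z(C,(333,216),.13);d=(a-b)[:2];print("heads",np.degrees(np.arctan2(-d[0],d[1])),a,b)
im=cv2.cvtColor(cv2.imread("pics/w1.png"),cv2.COLOR_BGR2GRAY)
L=cv2.createLineSegmentDetector().detect(im)[0][:,0]
for l in L:
    if np.hypot(l[0]-l[2],l[1]-l[3])>22 and 240<l[0]<360 and l[1]<260:
        a=at_z(C,l[:2],.05);b=at_z(C,l[2:],.05);d=(a-b)[:2]; print(np.round(l),round(np.degrees(np.arctan(-d[0]/d[1])),1),np.round(np.linalg.norm(d),3))
Rm=R.from_quat(manip.sense()["tool_rot"]).as_matrix()
print("tool shift to view", Rm.T@(np.array([.44,.21,.33])-manip.sense()["tcp_pos"]), np.degrees(np.arctan2(Rm[1,0],Rm[0,0])))
E
```

```text
edge 0 9.58034768234079 0.24798556044157236
edge 0.01 9.580347682340784 0.24264186006396396
edge 0.02 9.580347682340793 0.23729815968635568
heads 10.919536327816664 [ 0.50397407 -0.16099573  0.13      ] [ 0.53128377 -0.30255302  0.13      ]
[321. 223. 344. 216.] -81.2 0.037
[317. 121. 290. 130.] -82.0 0.039
[342. 221. 320. 225.] -86.7 0.035
[277. 109. 301. 187.] 9.6 0.12
[325. 229. 350. 220.] -77.5 0.042
[346. 232. 322. 237.] -85.7 0.038
[314. 108. 324. 134.] 15.7 0.04
[317. 175. 304. 127.] 9.6 0.074
[298. 214. 252.  66.] 9.5 0.226
[289.  13. 293.  35.] 5.8 0.026
[264.  -0. 203.  10.] 89.4 0.079
[341. 196. 310. 205.] -82.4 0.049
[341. 239. 367. 276.] 26.6 0.086
[294.  35. 296.  60.] -3.5 0.029
[313. 234. 318. 284.] 0.1 0.094
[290.  52. 287.  24.] 0.1 0.033
[256.  69. 300. 212.] 9.7 0.218
[264.  62. 289.  53.] -80.3 0.035
tool shift to view [ 0.42945414 -0.06773299 -0.00899536] 80.72792375005281
```

Request:
step_arm(
  targets="437 -8 0 0; 437 -8 0 0; 437 -8 0 0; 437 -8 0 0; 437 -8 0 0; 437 -8 0 0; 437 -8 0 0; 437 -8 0 0; 437 -8 0 0; 437 -8 0 0; 437 -8 0 0",
)

```text
t: 3.25
tcp_pos: [0.5, 0.2086, 0.3207]
tool_rot: [0.761, 0.649, -0.001, -0.0]
force: [-0.7, -0.0, 0.4]
finger_gap: 1.0
gripper_force: 0.0
```

```bash
python3 - <<'E'
from h import *
s=manip.sense();print(s["t"],s["tcp_pos"],s["qd"].max())
C=cal("wrist"); save("wrist","w2.png",(80,0,400,240),2.5)
im=cv2.cvtColor(manip.snapshot("wrist"),cv2.COLOR_RGB2GRAY); cv2.imwrite("pics/w2g.png",im)
np.save("T2.npy",C[4])
for q,z in [("light_mid",.13),("caliper",0),("anvil",0),("tile_mid",.06),("thumb_grip",.077),("glaze",.052)]:
    for d in manip.mark_of("wrist",q)[:3]: print(q,d["position"],d["p"],at_z(C,d["position"],z))
L=cv2.createLineSegmentDetector().detect(im)[0][:,0]
for l in L:
    if np.hypot(l[0]-l[2],l[1]-l[3])>30 and l[1]<240:
        a=at_z(C,l[:2],.05);b=at_z(C,l[2:],.05);d=(a-b)[:2]; print(np.round(l),round(np.degrees(np.arctan(-d[0]/d[1])),1),np.round(np.linalg.norm(d),3))
E
```

```text
3.25 [0.50004078 0.2085792  0.32065321] 0.017309557844435032
caliper [261.0, 130.6] 0.6 [0.5225472  0.23774756 0.        ]
caliper [245.7, 176.5] 0.59 [0.48610451 0.16676308 0.        ]
anvil [262.9, 168.2] 0.83 [0.5166712  0.17631982 0.        ]
tile_mid [263.9, 247.0] 0.94 [0.49932746 0.06392082 0.06      ]
tile_mid [210.5, 245.5] 0.91 [0.41655552 0.0796323  0.06      ]
tile_mid [169.7, 163.0] 0.89 [0.38423183 0.21857986 0.06      ]
thumb_grip [288.6, 90.7] 0.48 [0.56327661 0.28939348 0.077     ]
glaze [247.7, 172.0] 0.82 [0.49302692 0.1858646  0.052     ]
glaze [190.7, 207.0] 0.74 [0.39744846 0.14505733 0.052     ]
glaze [265.4, 243.1] 0.55 [0.50244584 0.06613294 0.052     ]
[374. 134. 422. 134.] 80.6 0.069
[165. 238. 167. 278.] -11.2 0.074
[282.  21. 279.  81.] -10.2 0.073
[427.  97. 379.  96.] 79.7 0.067
[291.  79. 295.  21.] -10.0 0.072
[232.  52. 233. 167.] -9.6 0.156
[378.  97. 373. 134.] -10.2 0.052
[297.  76. 296. 112.] -8.5 0.048
[182. 109. 191. 160.] -2.7 0.072
[423. 132. 428.  99.] -9.7 0.045
[214. 193. 217. 227.] -5.0 0.056
[274. 107. 273. 141.] -9.7 0.047
[270. 223. 27
[... 346 characters left out ...]
.  81. 141. 244.] 0.1 0.252
[157.   0. 180. 108.] 0.1 0.135
[419.   1. 419.  94.] 0.0 0.116
[415. 229. 415. 137.] 0.4 0.148
[416.  93. 415.   1.] 0.4 0.114
[245.   0. 251.  46.] -0.1 0.053
[ 93.  76. 166.  63.] -89.9 0.102
[332.   1. 349. 236.] 0.2 0.333
[273.  51. 233.  50.] 80.2 0.053
[166.  66.  94.  79.] -89.8 0.101
[70.  1. 91. 75.] 0.2 0.092
[166.  61. 153.   0.] 0.1 0.073
[177. 107. 168.  67.] 0.3 0.053
[370.  97. 366. 128.] -10.1 0.043
[197. 197. 189. 162.] 0.2 0.055
[186. 148. 178. 113.] 0.0 0.05
[428. 189. 430. 226.] 4.6 0.062
[308. 228. 311. 258.] -0.0 0.054
[325. 188. 331. 253.] 0.3 0.112
[23.  1. 44. 64.] 0.3 0.078
[397. 149. 398. 179.] -0.4 0.046
[334. 234. 331. 204.] 0.4 0.051
```

View pics/w2.png

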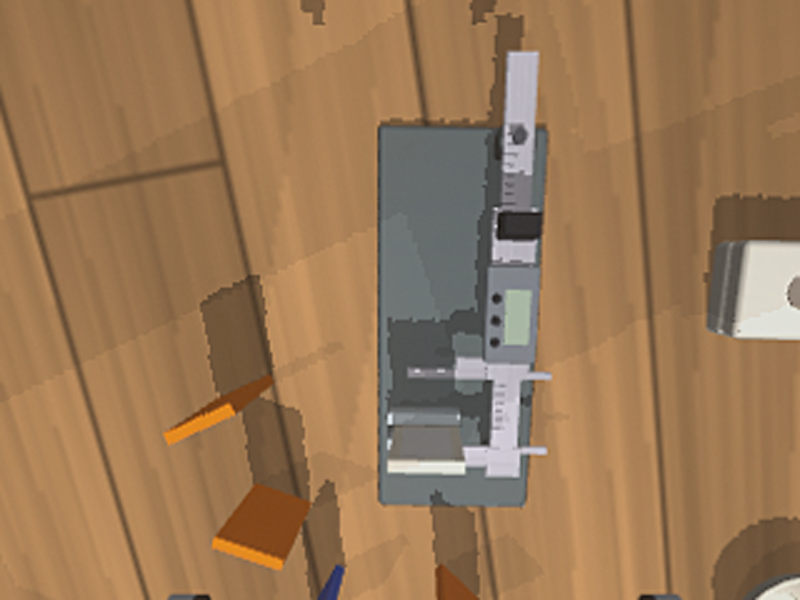

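The wrist crop shows the tile's top edge at crop (388–465, 460–473), the lug at (520,225), the plate at (378–548, 124–507), the sliding jaw at row 372 and the anvil at row 453. Caliper yaw is about -9.9°.

```bash
cat > loc.py <<'E'
from h import *
yaw=np.radians(-9.9); ex=np.array([np.cos(yaw),np.sin(yaw)]); ey=np.array([-np.sin(yaw),np.cos(yaw)])
E
python3 - <<'E'
from loc import *
C=cal("wrist")
c=lambda u,v:(80+u/2.5,v/2.5)
P=[at_z(C,c(*p),.01)[:2] for p in [(378,124),(548,128),(378,503),(526,507)]]
o=np.mean(P,0); print("plate centre",o,[np.round([(p-o)@ex,(p-o)@ey],4) for p in P])
th=at_z(C,c(520,225),.086)[:2]; ti=at_z(C,c(426,466),.11)[:2]
ja=at_z(C,c(430,376),.0495)[:2]; an=at_z(C,c(478,447),.0495)[:2]; be=at_z(C,c(505,410),.049)[:2]
for n,p in dict(thumb=th,tile=ti,jaw=ja,anvil=an,beam=be).items(): print(n,p,np.round([(p-o)@ex,(p-o)@ey],4))
# tile top points
for p in [(388,460),(465,460),(388,473),(465,473)]: q=at_z(C,c(*p),.11)[:2]; print(np.round([(q-o)@ex,(q-o)@ey],4))
E
```

```text
plate centre [0.52553452 0.23634658] [array([-0.0493,  0.1175]), array([0.0501, 0.1167]), array([-0.0505, -0.1163]), array([ 0.0496, -0.1179])]
thumb [0.56207333 0.28980787] [0.0268 0.0589]
tile [0.49630184 0.1793542 ] [-0.019  -0.0612]
jaw [0.50465667 0.21590933] [-0.0171 -0.0237]
anvil [0.52646829 0.16894091] [ 0.0125 -0.0662]
beam [0.54545593 0.18873532] [ 0.0278 -0.0435]
[-0.0387 -0.0582]
[ 0.0011 -0.0577]
[-0.0387 -0.0652]
[ 0.0013 -0.0647]
```

Request:
step_arm(
  targets="90 49 100 -89.4; 90 49 150 -89.4; 90 49 170 -89.4; 90 49 180 -89.4; 90 49 180 -89.4; 90 49 180 -89.4; 90 49 180 -89.4; 90 49 180 -89.4; 90 49 180 -89.4; 90 49 180 -89.4; 90 49 180 -89.4; 90 49 180 -89.4",
  gripper=0.45,
  squeeze=20,
)

```text
t: 4.85
tcp_pos: [0.5629, 0.2898, 0.1414]
tool_rot: [0.085, 0.996, 0.0, 0.0]
force: [0.3, 0.4, 0.3]
finger_gap: 0.548
gripper_force: 0.0
```

```bash
python3 - <<'E'
from loc import *
C=cal("wrist");s=manip.sense(); M=R.from_quat(s["tool_rot"]).as_matrix()
o=np.array([.52553,.23635])
print(s["t"],s["tcp_pos"],np.degrees(np.arctan2(M[1,0],M[0,0])),s["force"],"caliper xy",(s["tcp_pos"][:2]-o)@ex,(s["tcp_pos"][:2]-o)@ey)
manip.snapshot("wrist")
for d in manip.mark_of("wrist","thumb_grip")[:2]:
    p=at_z(C,d["position"],.077)[:2];print(d,(p-o)@ex,(p-o)@ey)
t=np.r_[o+.0275*ex+.0589*ey,.062]
print("shift",M.T@(t-s["tcp_pos"]))
E
```

```text
4.85 [0.56287095 0.2897674  0.14135817] 170.20135792079935 [0.31332169 0.35770129 0.31507788] caliper xy 0.027600908450270405 0.05904197027943924
{'position': [252.4, 202.9], 'p': 0.79} 0.02740274263283471 0.06168521261455667
shift [ 0.00011001 -0.00014526  0.07935815]
```

Request:
step_arm(
  targets="0 0 40 0; 0 0 70 0; 0 0 79 0; 0 0 79 0",
)

```text
t: 5.35
tcp_pos: [0.5617, 0.2897, 0.0609]
tool_rot: [0.085, 0.996, -0.001, -0.002]
force: [0.5, 0.4, 1.0]
finger_gap: 0.55
gripper_force: 0.0
```

Request:
step_arm(
  targets="0 0 0 0; 0 0 0 0; 0 0 0 0; 0 0 0 0; 0 0 0 0; 0 0 0 0; 0 0 0 0; 0 0 0 0",
  gripper=1,
  squeeze=20,
)

```text
t: 6.15
tcp_pos: [0.5639, 0.2905, 0.064]
tool_rot: [0.085, 0.996, 0.001, 0.002]
force: [-0.1, -0.3, 7.1]
finger_gap: 0.133
gripper_force: 25.5
```

```bash
python3 - <<'E'
from loc import *
save("wrist","w3.png",None,1)
s=manip.sense(); o=np.array([.52553,.23635]);print(s["t"],s["force"],s["finger_gap"],s["gripper_force"],(s["tcp_pos"][:2]-o)@ex,(s["tcp_pos"][:2]-o)@ey,s["tcp_pos"][2])
E
```

```text
6.2 [-0.58533286  0.1968565   5.44836983] 0.1311563320103908 25.490657687187195 0.028476207582881927 0.0599798616090968 0.06402542325320956
```

View pics/w3.png

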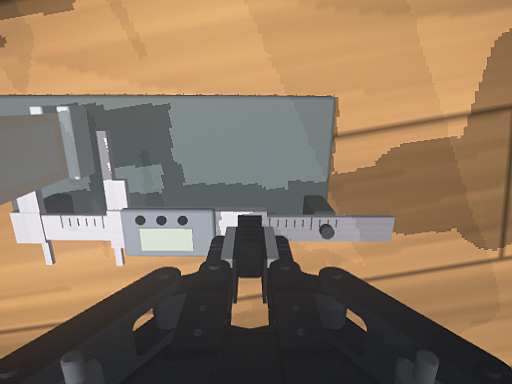

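The lug is pinched between the fingers at (250,240), and the sliding jaw at (105,190) is still open. I'll slide it shut along tool -y.

Request:
step_arm(
  targets="0 -3 -1 0; 0 -7 -1 0; 0 -11 -1 0; 0 -15 -1 0; 0 -19 -1 0; 0 -22 -1 0; 0 -25 -1 0; 0 -27 -1 0; 0 -29 -1 0; 0 -30 -1 0; 0 -30 -1 0",
)

```text
t: 7.3
tcp_pos: [0.5584, 0.2602, 0.064]
tool_rot: [0.085, 0.996, 0.0, 0.001]
force: [0.9, 0.4, 5.9]
finger_gap: 0.136
gripper_force: 25.4
```

```bash
cat > st.py <<'E'
from loc import *
s=manip.sense(); o=np.array([.52553,.23635]);print(s["t"],"f cal",s["force"][:2]@ex,s["force"][:2]@ey,s["force"][2],s["finger_gap"],s["gripper_force"],"xy",(s["tcp_pos"][:2]-o)@ex,(s["tcp_pos"][:2]-o)@ey,s["tcp_pos"][2])
E
python3 - <<'E'
import st
from loc import *
C=cal("wrist");save("wrist","w4.png",(0,80,260,280),3)
o=st.o
for d in manip.mark_of("wrist","thumb_grip")[:2]:
    p=at_z(C,d["position"],.077)[:2];print(d,(p-o)@ex,(p-o)@ey)
E
```

```text
7.3 f cal 0.8131944285430617 0.5030605778156618 5.878921515166869 0.13600032262199965 25.426889061927795 xy 0.028310574306817868 0.02916808271786309 0.06404058469748454
{'position': [249.0, 252.6], 'p': 0.56} 0.027986192369940623 0.029279253864449448
```

View pics/w4.png

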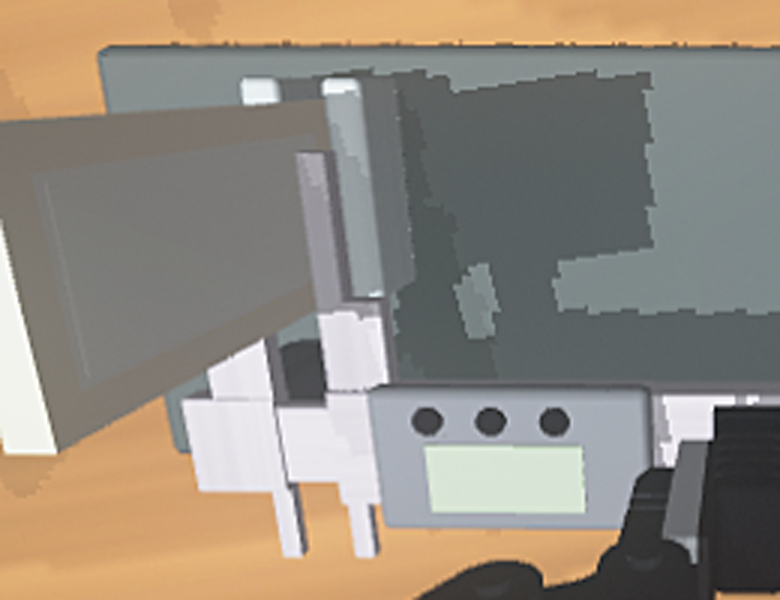

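The jaw is now about 10 mm from the anvil, just short of the tile's face at crop (300,150). I'll press gently in small steps.

Request:
step_arm(
  targets="0 -1 0 0; 0 -2 0 0; 0 -3 0 0; 0 -4 0 0; 0 -5 0 0; 0 -6 0 0; 0 -6 0 0",
)

```text
t: 8.1
tcp_pos: [0.5574, 0.2545, 0.064]
tool_rot: [0.085, 0.996, 0.0, 0.001]
force: [1.9, 1.6, 6.1]
finger_gap: 0.138
gripper_force: 25.4
```

```bash
python3 st.py
```

```text
8.1 f cal 1.608031114883446 1.860293255413756 6.066621811249387 0.13762190019762435 25.410628616809845 xy 0.028276200943286027 0.02339801304471031 0.06404213813377937
```

Request:
step_arm(
  targets="0 -1 0 0; 0 -2 0 0; 0 -3 0 0; 0 -3 0 0; 0 -3 0 0; 0 -3 0 0; 0 -3 0 0",
)

```text
t: 8.8
tcp_pos: [0.557, 0.2521, 0.064]
tool_rot: [0.085, 0.996, 0.001, 0.001]
force: [1.7, 2.2, 4.8]
finger_gap: 0.133
gripper_force: 25.4
```

```bash
python3 - <<'E'
import st
from loc import *
im=manip.snapshot("wrist");cv2.imwrite("pics/w5.png",im[:,:,::-1])
# gap: beam-level profile along row between jaw rails
for r in (218,236,262): print(r,im[r,80:140].mean(1).astype(int).tolist())
E
```

```text
8.8 f cal 1.3335628600182654 2.4554112860657176 4.75037830647906 0.13323005336236082 25.364194214344025 xy 0.028288146155647908 0.02096924880633637 0.0640406951583638
218 [231, 232, 232, 232, 232, 232, 229, 230, 230, 231, 233, 234, 234, 234, 233, 234, 234, 233, 233, 234, 235, 234, 233, 237, 222, 181, 223, 237, 235, 235, 234, 234, 234, 234, 234, 235, 229, 224, 225, 225, 226, 226, 226, 226, 226, 226, 227, 231, 211, 172, 175, 179, 179, 178, 178, 178, 178, 177, 178, 177]
236 [231, 231, 228, 228, 230, 230, 231, 229, 229, 229, 227, 228, 229, 231, 233, 232, 233, 231, 232, 233, 231, 232, 233, 233, 232, 232, 236, 202, 189, 240, 236, 234, 234, 234, 234, 234, 234, 234, 234, 234, 234, 234, 233, 234, 234, 234, 233, 234, 234, 237, 224, 172, 170, 177, 176, 177, 176, 176, 176, 177]
262 [172, 171, 171, 172, 172, 173, 174, 174, 175, 175, 176, 175, 177, 177, 177, 178, 178, 178, 178, 178, 178, 178, 176, 177, 177, 172, 199, 233, 229, 229, 231, 236, 228, 147, 94, 148, 182, 177, 175, 176, 175, 172, 171, 218, 231, 229, 230, 233, 242, 190, 99, 125, 170, 176, 174, 174, 173, 174, 173, 173]
```

Request:
step_arm(
  targets="0 -1 0 0; 0 -1 0 0; 0 -1 0 0; 0 -1 0 0; 0 -1 0 0; 0 -1 0 0",
)

```text
t: 9.45
tcp_pos: [0.5569, 0.2513, 0.0641]
tool_rot: [0.085, 0.996, 0.001, 0.001]
force: [2.3, 3.1, 5.5]
finger_gap: 0.136
gripper_force: 25.4
```

```bash
python3 st.py
```

```text
9.45 f cal 1.7747296181652736 3.48837971079191 5.461112518013291 0.13578737820589623 25.368036031723022 xy 0.0283041790226244 0.020137674087979066 0.0640547625191128
```

Force rises with the spring (about 3.5 N), so the jaws are bearing on the tile. Next I'll draw back.

Request:
step_arm(
  targets="0 2 0 0; 0 5 0 0; 0 9 0 0; 0 14 0 0; 0 19 0 0; 0 24 0 0; 0 29 0 0; 0 33 0 0; 0 36 0 0; 0 38 0 0; 0 38 0 0; 0 38 0 0",
)

```text
t: 10.65
tcp_pos: [0.5633, 0.2878, 0.064]
tool_rot: [0.085, 0.996, 0.0, 0.001]
force: [1.9, -0.5, 5.9]
finger_gap: 0.13
gripper_force: 25.4
```

Request:
step_arm(
  targets="0 0 0 0; 0 0 0 0; 0 0 0 0; 0 0 0 0; 0 0 0 0; 0 0 -40 0; 0 0 -80 0; 0 0 -120 0; 0 0 -120 0",
  gripper=0.45,
)

```text
t: 11.55
tcp_pos: [0.5662, 0.2895, 0.1897]
tool_rot: [0.085, 0.996, 0.002, 0.006]
force: [1.1, 0.2, 1.0]
finger_gap: 0.544
gripper_force: 0.0
```

```bash
python3 - <<'E'
import st
from loc import *
s=st.s; M=R.from_quat(s["tool_rot"]).as_matrix();print(np.degrees(np.arctan2(M[1,0],M[0,0])),s["tcp_pos"])
# hover above tile for look: tile centre in caliper (-.019,-.0615); yaw 80.1
t=np.r_[st.o-.019*ex-.0615*ey,.20]; print(t,"shift",M.T@(t-s["tcp_pos"]))
E
```

```text
11.55 f cal 1.016235071170598 0.34520849704684325 1.0375655132353796 0.5444694213963774 0.0 xy 0.030913087229486855 0.05938071470099425 0.18973012446371873
170.26434982135925 [0.56619204 0.28953164 0.18973012]
[0.49623928 0.17903243 0.2       ] shift [ 0.05013791 -0.12067152 -0.01155456]
```

Request:
step_arm(
  targets="10 -20 -55 8; 20 -50 -60 17; 40 -90 -60 25; 50 -121 -60 34; 50 -121 -60 42; 50 -121 -60 51; 50 -121 -60 59; 50 -121 -60 68; 50 -121 -60 76; 50 -121 -60 85; 50 -121 -60 90.2; 50 -121 -60 90.2",
  gripper=0.15,
)

```text
t: 12.75
tcp_pos: [0.4919, 0.1773, 0.2426]
tool_rot: [0.766, 0.643, -0.001, -0.0]
force: [-0.5, 0.1, -0.7]
finger_gap: 0.849
gripper_force: 0.0
```

```bash
python3 - <<'E'
from loc import *
C=cal("wrist");s=manip.sense();M=R.from_quat(s["tool_rot"]).as_matrix();print(s["t"],s["tcp_pos"],np.degrees(np.arctan2(M[1,0],M[0,0])),s["finger_gap"])
save("wrist","w6.png",(140,110,360,260),3.5)
o=np.array([.52553,.23635]);
for d in manip.mark_of("wrist","thumb_grip")[:2]:
    p=at_z(C,d["position"],.077)[:2];print(d,(p-o)@ex,(p-o)@ey)
E
```

```text
12.75 [0.49193215 0.17728565 0.24258636] 80.06237484964069 0.8493069259244874
{'position': [303.9, 54.9], 'p': 0.83} 0.030630258090215554 0.05648081667066882
```

View pics/w6.png

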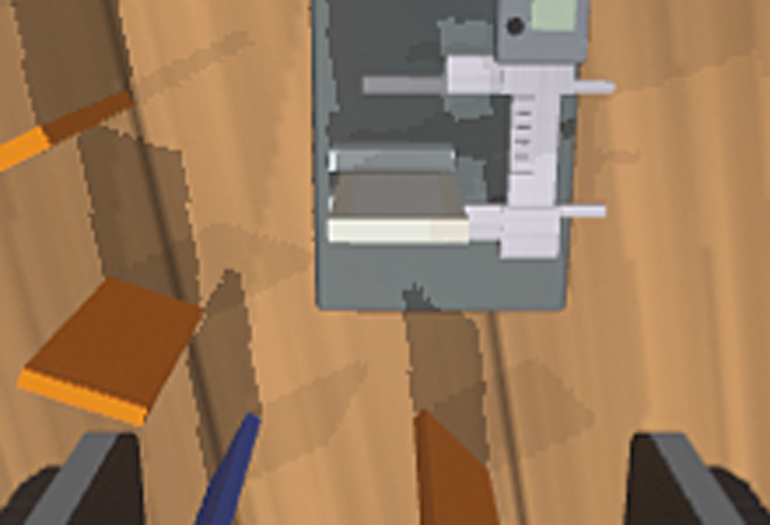

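The tile still stands upright, with its top at crop (328–469, 220–243), and the sliding jaw is drawn back at row 85. The fingers are set wide to straddle its narrow edges.

```bash
python3 - <<'E'
from loc import *
C=cal("wrist");s=manip.sense();M=R.from_quat(s["tool_rot"]).as_matrix();o=np.array([.52553,.23635])
P=[at_z(C,(140+u/3.5,110+v/3.5),.11) for u,v in [(328,220),(469,220),(328,243),(469,243)]]
for p in P: print((p[:2]-o)@ex,(p[:2]-o)@ey)
c=np.mean(P,0); a=(P[1]-P[0]+P[3]-P[2])[:2]; print(c,"edge yaw",np.degrees(np.arctan2(a[1],a[0])))
c[2]=.068; print("shift",M.T@(c-s["tcp_pos"]))
E
```

```text
-0.03888245222819824 -0.05638037091838021
0.0012019318349504454 -0.056258882640672095
-0.03897250110780649 -0.06313690673797828
0.0013840140235574598 -0.06301229016733431
[0.49672928 0.18077705 0.11      ] edge yaw -9.724707017521611
shift [0.00427141 0.0041586  0.17478938]
```

Request:
step_arm(
  targets="4 4 40 0; 4 4 80 0; 4 4 90 0; 4 4 90 0; 4 4 90 0",
)

```text
t: 13.35
tcp_pos: [0.4981, 0.1807, 0.1543]
tool_rot: [0.766, 0.643, 0.001, 0.0]
force: [-0.3, 0.4, -0.2]
finger_gap: 0.853
gripper_force: 0.0
```

```bash
python3 - <<'E'
import st
from loc import *
s=st.s;M=R.from_quat(s["tool_rot"]).as_matrix();print(s["finger_gap"],M.T@(np.array([.4967,.1803,.068])-s["tcp_pos"]),M[:,2])
E
```

```text
13.35 f cal -0.4042632575536971 0.30713807300889184 -0.2021565852778449 0.8527744282091544 0.0 xy -0.017494261635312806 -0.059500222772014534 0.1542968169368544
0.8527744282091544 [-0.00071993 -0.00141495  0.08629417] [ 1.75459241e-03  2.52624213e-04 -9.99998429e-01]
```

Request:
step_arm(
  targets="-1 -1.5 25 0; -1 -1.5 50 0; -1 -1.5 70 0; -1 -1.5 82 0; -1 -1.5 86 0; -1 -1.5 86 0; -1 -1.5 86 0",
)

```text
t: 14.05
tcp_pos: [0.4964, 0.1801, 0.0684]
tool_rot: [0.766, 0.643, 0.001, 0.001]
force: [0.5, -1.0, 0.5]
finger_gap: 0.848
gripper_force: 0.0
```

Request:
step_arm(
  targets="0 0 0 0; 0 0 0 0; 0 0 0 0; 0 0 0 0; 0 0 0 0; 0 0 0 0; 0 0 0 0; 0 0 0 0",
  gripper=1,
  squeeze=35,
)

```text
t: 14.85
tcp_pos: [0.4959, 0.18, 0.068]
tool_rot: [0.766, 0.643, 0.001, 0.0]
force: [-0.1, -0.9, 6.0]
finger_gap: 0.461
gripper_force: 34.8
```

```bash
python3 st.py
```

```text
14.85 f cal 0.10579179812164291 -0.9306668931219315 6.024069187376136 0.4605884753035444 34.84867036342621 xy -0.019465055594546997 -0.06063180182202291 0.06804521476610137
```

Gripped at 39 mm opening, which matches the tile's width. I'll lift straight up.

Request:
step_arm(
  targets="0 0 -5 0; 0 0 -15 0; 0 0 -30 0; 0 0 -60 0; 0 0 -95 0; 0 0 -130 0; 0 0 -160 0; 0 0 -180 0; 0 0 -190 0; 0 0 -190 0; 0 0 -190 0",
)

```text
t: 15.95
tcp_pos: [0.4947, 0.1798, 0.2565]
tool_rot: [0.766, 0.643, -0.001, -0.0]
force: [-0.4, -0.1, -1.8]
finger_gap: 0.463
gripper_force: 35.4
```

```bash
python3 - <<'E'
import st
from loc import *
manip.snapshot("scene"); manip.snapshot("top");manip.snapshot("wrist")
s=st.s;M=R.from_quat(s["tool_rot"]).as_matrix();print(s["tcp_pos"],np.degrees(np.arctan2(M[1,0],M[0,0])))
for n in ("scene","wrist"):
    C=cal(n)
    im=manip.snapshot(n);cv2.imwrite(f"pics/l_{n}.png",im[:,:,::-1])
    e=s["tcp_pos"]+[0,0,-.018]; print(n,"expected tile_mid",proj(C,e))
    for d in manip.mark_of(n,"tile_mid")[:5]: print(d)
E
```

```text
15.95 f cal -0.3424600848325109 -0.14803363454388435 -1.7997002649882694 0.46294186770143003 35.3641140460968 xy -0.020631285086012613 -0.061045437519637924 0.25653849963568176
[0.49471044 0.17976069 0.2565385 ] 80.04348943083255
scene expected tile_mid [367.55886732 143.02131016]
{'position': [349.9, 183.7], 'p': 0.9}
{'position': [294.7, 197.2], 'p': 0.7}
{'position': [319.1, 178.3], 'p': 0.68}
{'position': [381.3, 193.2], 'p': 0.66}
{'position': [372.4, 138.7], 'p': 0.6}
wrist expected tile_mid [249.36325022 228.21975799]
{'position': [249.4, 237.4], 'p': 0.7}
{'position': [173.6, 208.0], 'p': 0.7}
{'position': [155.1, 149.2], 'p': 0.69}
{'position': [263.1, 159.5], 'p': 0.67}
```

Request:
step_arm(
  targets="-10 2 -20 0; -35 8 -44 0; -75 17 -44 -3; -120 28 -44 -6; -165 38 -44 -9; -210 49 -44 -12; -255 59 -44 -15; -300 70 -44 -18; -340 79 -44 -19.6; -370 86 -44 -19.6; -386 90 -44 -19.6; -386 90 -44 -19.6",
)

```text
t: 17.5
tcp_pos: [0.5175, -0.2176, 0.3009]
tool_rot: [0.646, 0.763, -0.0, -0.0]
force: [0.0, 0.6, -0.3]
finger_gap: 0.463
gripper_force: 35.4
```

```bash
cat > lm.py <<'E'
from h import *
import sys
C=cal("wrist");s=manip.sense();M=R.from_quat(s["tool_rot"]).as_matrix();print(s["t"],s["tcp_pos"],np.degrees(np.arctan2(M[1,0],M[0,0])),s["gripper_force"],s["finger_gap"])
save("wrist",sys.argv[1],(60,0,460,330),2)
for n in ("wrist","scene","top"):
    if n!="wrist": manip.snapshot(n)
    Cn=cal(n)
    for d in manip.mark_of(n,"light_mid")[:1]: print(n,d,at_z(Cn,d["position"],.13))
for d in manip.mark_of("wrist","rig")[:1]: print(d,at_z(C,d["position"],0))
print("shift",M.T@(np.array([.5165,-.2155,.143])-s["tcp_pos"]))
E
python3 lm.py w7.png
```

```text
17.5 [ 0.51749957 -0.21762885  0.30085686] 99.48025022503167 35.37521302700043 0.46268982232152556
wrist {'position': [247.4, 170.9], 'p': 0.95} [ 0.51436456 -0.21485189  0.13      ]
scene {'position': [187.5, 133.7], 'p': 0.68} [ 0.51886947 -0.21594579  0.13      ]
{'position': [248.9, 151.0], 'p': 0.87} [ 0.51566217 -0.21464272  0.        ]
shift [ 0.00224892 -0.00061782  0.15785715]
```

View pics/w7.png

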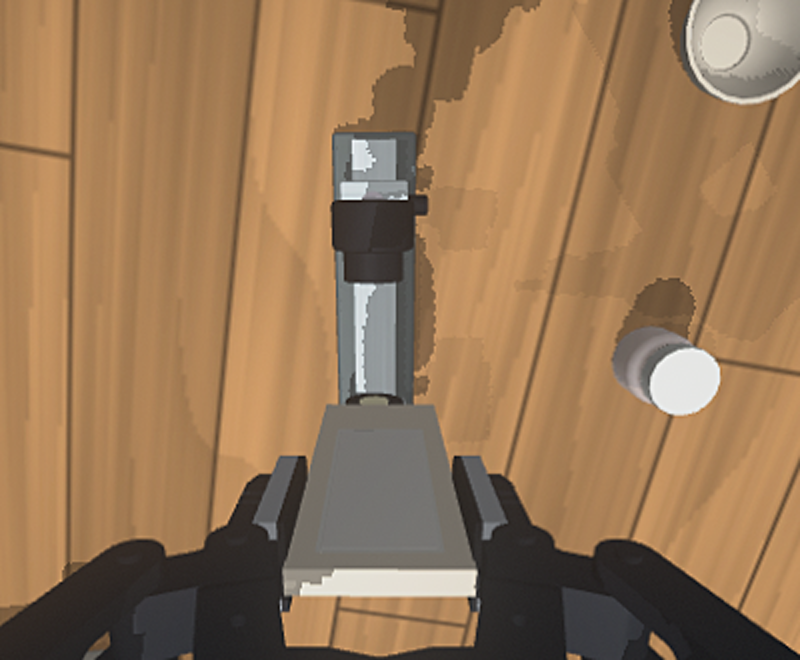

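The tile is held by its bare edges, upright and square, at crop (380,480). The bench axis is at crop column about 374, some 3 mm to the left of the tile's centre. I'll lower it into the gap with that correction.

Request:
step_arm(
  targets="2 -2.5 0 0; 2 -2.5 20 0; 2 -2.5 45 0; 2 -2.5 70 0; 2 -2.5 90 0; 2 -2.5 110 0; 2 -2.5 125 0; 2 -2.5 140 0; 2 -2.5 150 0; 2 -2.5 158 0; 2 -2.5 158 0; 2 -2.5 158 0",
)

```text
t: 19.05
tcp_pos: [0.5149, -0.2144, 0.1437]
tool_rot: [0.645, 0.764, 0.0, 0.0]
force: [0.1, 0.6, -0.3]
finger_gap: 0.465
gripper_force: 35.4
```

```bash
python3 lm.py w8.png; python3 - <<'E'
from h import *
im=manip.snapshot("scene")
a=cv2.resize(im[80:210,120:270][:,:,::-1],(450,390),interpolation=cv2.INTER_CUBIC)
b=cv2.resize(cv2.imread("pics/w8.png"),(340,280)); c=np.zeros((390,800,3),np.uint8); c[:,:450]=a; c[:280,460:]=b
cv2.imwrite("pics/f.png",c)
s=manip.sense();print(s["force"],s["qd"])
E
```

```text
19.05 [ 0.51490039 -0.21439082  0.14366416] 99.65189250092102 35.38803577423096 0.4650767578477622
scene {'position': [191.4, 132.0], 'p': 0.73} [ 0.50847885 -0.21307131  0.13      ]
{'position': [249.5, 180.8], 'p': 0.85} [ 0.51539377 -0.21770715  0.        ]
shift [-0.00136136  0.00139066  0.00066551]
[ 0.39764193 -0.13418687 -1.61708964] [ 2.45997175e-04  1.71840320e-03  5.00717101e-04  1.22353010e-03
 -8.74116901e-05  1.34074781e-03]
```

View pics/f.png

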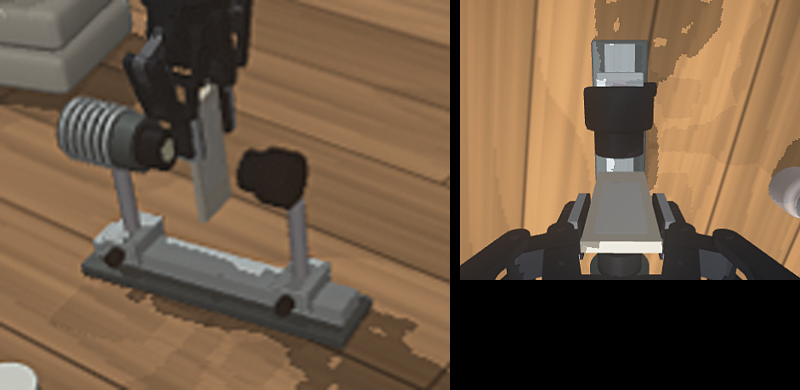

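The tile hangs upright midway between lamp and meter at left-panel (210,165), clear of both. In the wrist view it lines up with the sensor nose (columns 620 and 621). I'll hand it in.

```bash
python3 -c "
from station import manip
print(manip.sign_off())"
```

```text
the job is handed in; nothing more can be done
None
```

I closed the caliper gently on the tile and drew the jaw back. The tile is now held by its bare edges, square and midway in the light beam, and the job is handed in; the sign-off gave no verdict.

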